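# Roll a door seal strip home

## Task

The white seal strip in the edge of the clamped door piece is only started in its groove. Take the seam roller from the tool block and roll along the strip with firm, steady pressure, starting at the latch end and working to the free end, until its whole length is bedded fully on the bottom of the groove; about 1.5 kg of push does it, more than 3 kg crushes the seal, and only the roller may press on it. Then hang the roller upright in its slot again, and leave everything else on the bench alone.

Things in the scene. Friction and masses are not known exactly. Their poses are not given: they have to be found in the camera images.
- stand: Fixed stand of two grey screw-clamp feet (120 mm across) that holds a piece of wooden fire door, lock edge up, 300 mm long (own x), 44 mm thick. Origin on the bench under its centre; own x runs from the latch end (flush brass face plate, 57 x 25 mm, centred at x = -97 mm) to the free end. The wood's top edge is nominally 110 mm above the bench; see strip_free_end.
- strip_latch_end (a point): Nominal middle of the seal strip's end next to the brass face plate, 110 mm above the bench. The white PVC strip, 14 mm wide, lies along the middle of the top edge from here straight to strip_free_end, 180 mm, in nine 20 mm lengths. Home, its top stands 2 mm above the wood; at first it stands 2 to 4.7 mm higher than that, least here and most at the free end.
- strip_free_end (a point): Nominal middle of the strip's free end, 110 mm above the bench. These two points belong to the stand: the door piece was clamped in it by hand, so the real edge and strip lie up to 5 mm higher or lower than given, and up to 0.01 rad out of level along their length (2 mm from end to end). No reading tells this; true along x and y. The strip is home where it stops yielding.
- roller_grip (a point): Point to grasp on the seam roller: on the middle line of its square wooden handle (24 x 24 mm, from 24 mm below to 40 mm above this point), 78 mm above the lowest point of its rubber wheel (36 mm diameter, 26 mm wide). Own z up the handle, x the rolling direction, y along the axle. A steel yoke bar (60 mm along y, 26 along x, 10 thick) has its top 24 mm below this point. 0.2 to 0.4 kg.
- roller_wheel (a joint): Turn of the roller's wheel about its axle, rad, 0 at the start; 1 rad is 18 mm of rolling. The roller is held best by fingers closing along the axle with their tips just above the yoke bar.
- toolblock: Grey tool block, 170 x 58 mm, fixed on the bench, on the robot's left or right. Origin on the bench under the middle of the roller's slot; own x points along the block to two small pockets, 91 and 117 mm away, with a brass plug follower and black tweezers standing in them (115 to 125 mm high).
- slot (a point): Middle of the roller's slot at its rim, 55 mm above the bench, axes as the block's. Open 46 mm along x, 42 mm along y (wheel and fork measure 36 by 35 mm). The roller hangs upright in it by its yoke bar, which lies along y across both rims: roller_grip is then 34 mm above this point, and the wheel clear of the floor. Either way round will do.
- strip1 (a joint): How far length 1 of the strip (centre 10 mm from strip_latch_end) is pressed in, m; 0.005 is fully home, less is proud by the difference. It grips the groove walls: 8 N moves it, it stays where it is left, and it stops hard on the groove bottom. All nine lengths are alike and go down one by one.
- strip2 (a joint): How far length 2 of the strip (centre 30 mm from strip_latch_end) is pressed in, m; 0.005 is fully home, less is proud by the difference. As strip1.
- strip3 (a joint): How far length 3 of the strip (centre 50 mm from strip_latch_end) is pressed in, m; 0.005 is fully home, less is proud by the difference. As strip1.
- strip4 (a joint): How far length 4 of the strip (centre 70 mm from strip_latch_end) is pressed in, m; 0.005 is fully home, less is proud by the difference. As strip1.
- strip5 (a joint): How far length 5 of the strip (centre 90 mm from strip_latch_end) is pressed in, m; 0.005 is fully home, less is proud by the difference. As strip1.
- strip6 (a joint): How far length 6 of the strip (centre 110 mm from strip_latch_end) is pressed in, m; 0.005 is fully home, less is proud by the difference. As strip1.
- strip7 (a joint): How far length 7 of the strip (centre 130 mm from strip_latch_end) is pressed in, m; 0.005 is fully home, less is proud by the difference. As strip1.
- strip8 (a joint): How far length 8 of the strip (centre 150 mm from strip_latch_end) is pressed in, m; 0.005 is fully home, less is proud by the difference. As strip1.
- strip9 (a joint): How far length 9 of the strip (centre 170 mm from strip_latch_end) is pressed in, m; 0.005 is fully home, less is proud by the difference. As strip1.
- follower: Brass plug follower, 12 mm rod standing in the tool block. Leave alone.
- tweezers: Black tweezers standing in the tool block. Leave alone.
- cylinder_a: Brass lock cylinder, 62 mm, standing in a blue tray (170 x 100 x 22 mm) on the other side from the tool block. Leave alone.
- cylinder_b: Silver lock cylinder, 62 mm, standing in a blue tray (170 x 100 x 22 mm) on the other side from the tool block. Leave alone.
- padlock: Brass padlock lying beyond the door piece. Leave alone.
- screwdriver: Screwdriver lying beyond the door piece. Leave alone.
- keyblank: Brass key blank on the bench between the robot and the door piece. Leave alone.
- spraycan: Blue spray can, 150 mm tall, beyond the door piece. Leave alone.
Not all that is in view belongs to the job. What is shaped like the toolblock but orange is not meant.

How it is judged:
By the outcome, as a careful person would: the job done as asked, in the order asked, and still so for the second after the job is handed in, with the robot touching nothing.
It also fails if it takes over 72 s, if anything falls off the work surface, if the arm or the gripper's body presses on something with over 40 N, if the wrist force passes 120 N, or if a joint passes its speed limit or range.

## Robot

A 7-joint arm with a two-finger parallel gripper is mounted at the origin on the work surface. World frame = base frame: x ahead of the robot, y to its left, z up, the work surface at z = 0. Lengths are in m, angles in rad, forces in N, time in s.
With the tool pointing down it reaches from about 0.4 to 0.875 m from the base axis. Payload 19.3 kg.
Tool frame: the origin (TCP) lies at the very end of the fingers, on their centre line; the grasp point (between the pads) lies 19 mm behind it; z points along the fingers, y is the line along which they close (so a half turn about z gives the same grasp; the last joint's range is limited). The gripper opens to 85 mm and grips with 20 to 120 N. Pads are 22 mm wide; open, the fingers measure 114 mm over their backs; the gripper's body (76 mm by 85 mm) begins 54 mm behind the grasp point. The pads swing forward as they close: fully open they stand 13 mm farther back than shut.
Start: joints at [1.27, 0.521, -0.036, 1.599, 0.021, 1.021, -0.113], TCP at [0.143, -0.608, 0.231] pointing down, gripper open.
Joint ranges: [-2.91, 2.91], [-0.3, 2.13], [-1.5, 1.42], [0.17, 2.43], [-1.26, 4.41], [0.16, 1.93], [-2.52, 2.52]. Speed limits (rad/s): [1.89, 1.89, 2.39, 2.39, 3.01, 3.01, 3.01].

## Interface

Orientations are given as a rotation vector (axis times angle).
In Python, from bench import ctrl, cams gives the robot as it stands. The module is installed in compiled form; this text tells all that it offers.
- The arm moves only by the tool jog_arm, never from a script. Its argument "commands" is a list of rows, each an object of numbers: "fingers": the closure, from 0 (fully open) to 1 (shut); "dx", "dy", "dz": the shift along the tool's x, y, z in cm; "ax", "ay", "az": the turn, a rotation vector about the tool's x, y, z in rad. In form: [{"fingers": .., "dx": .., "dy": .., "dz": .., "ax": .., "ay": .., "az": ..}, ...]. A call has 1 to 12 rows; each row shifts and turns the commanded pose from where the row before left it, along the tool's axes as they then stand; what a row does not reach is not made up. A row lasts 1/10 s, in which the tool goes at most 50 mm and 8.59 degrees, less where a joint would pass 70% of its speed; a pose out of reach is approached as far as the arm can. A call is refused whole if a number of a shift passes 5 or a number of a turn 0.15, either way. A call with a gripper value outside its range is refused whole. The fingers move at their own pace and stop on an object; the grip force is fixed at half the most. Time passes only in rows, so rows that do not move let the fingers close. It gives the time, the measured TCP pose, the force, the opening and the grip force at its end, in the units of the state.
- ctrl.get_state(): the state, without advancing time (a new reading comes with each control period).
- cams.snapshot(name): name is "side" or "top" or "wrist"; returns (picture, depth): 400x640x3 uint8, red, green, blue; 400x640 float32, m along the optical axis (not along the pixel's ray), 0 where there is no reading.
- cams.camera_model(name): a dict with "fx", "fy", "cx", "cy" (pixels), "rvec" (rotation vector, rad) and "tvec" (3), from world to camera coordinates, as OpenCV has them. Camera axes: x right, y down, z forward; pixel columns grow to the right and rows downward; lengths in m; the calibration is good to about 2 mm. A picture is of the moment at which its call begins: read the wrist's pose just before it. camera_model takes no time and is no camera call; for the wrist camera it gives the pose at the moment of the call.
- ctrl.sign_off(): hands the job in; it is judged then, once.
The state is a dict: "time": time; "joint_pos": joint angles; "joint_vel": joint speeds; "joint_torque": joint torques, N m; "eef_pos": TCP position; "ee_rot": TCP orientation; "wrist_force": force on the tool from outside, world axes, zero at the start; "ft_torque": the same for the moment, N m; "gripper_width": finger opening in m; "grasp_force": force on a finger pad.
Only numpy, scipy, OpenCV 4.12 (cv2) and the standard library are available. Lean on these libraries where they do the work, as an engineer would, in place of code of your own. Each camera call takes 0.05 s, during which the arm holds its last target. There are 200 camera calls.

## Working session

There is one attempt and no reset: what is moved stays moved. The work goes in short steps, Python scripts to look and compute and a tool call to move; the robot and the scene stay as the last step left them, time stands still between calls to the robot, and variables do not carry over. Pictures are saved under pics/ and viewed, at most 10 in all, crops included, and the job is handed in when it is done.

Besides the shell and the picture viewer there is one more tool, called after "Call:" by a JSON object that holds its "name" and its "arguments", one argument or row to a line. jog_arm: Moves the arm, as the interface text tells. Its arguments: {"type":"object","properties":{"commands":{"type":"array"}},"required":["commands"]}

```bash
mkdir -p pics; cat > h.py <<'E'
import numpy as np, cv2
from bench import ctrl, cams
def snap(n):
    m=cams.camera_model(n); p,d=cams.snapshot(n); return p,d,m
def cloud(d,m):
    v,u=np.mgrid[:400,:640]
    c=np.stack([(u-m['cx'])/m['fx']*d,(v-m['cy'])/m['fy']*d,d],-1)
    R=cv2.Rodrigues(np.array(m['rvec'],float))[0]
    return (c-np.array(m['tvec']).ravel())@R
E
python3 - <<'E'
from h import *
for n in ('top','side'):
    p,d,m=snap(n); cv2.imwrite(f'pics/{n}.png',p[...,::-1]); np.savez(f'{n}.npz',p=p,d=d,w=cloud(d,m))
s=ctrl.get_state(); print(s)
E
```

```text
{'time': 0.1, 'joint_pos': array([ 1.26984577,  0.52194959, -0.03630058,  1.59992457,  0.02118281,
        1.02108022, -0.1127857 ]), 'joint_vel': array([-7.33381933e-05,  5.32214073e-04,  1.44349651e-03,  5.56455444e-04,
       -1.56781756e-03, -2.20924086e-04,  5.60659165e-04]), 'joint_torque': array([ 5.58350002e-03, -9.28493357e+01,  1.98457718e+00, -3.70532835e+01,
        1.81715941e-02,  5.44750364e-03,  1.90247596e-05]), 'eef_pos': array([ 0.14283604, -0.60816872,  0.23079604]), 'ee_rot': array([-3.11975676e+00, -3.61501959e-01,  2.78544964e-04]), 'wrist_force': array([ 0.34289576, -0.1598224 , -0.5155362 ]), 'ft_torque': array([0.04305274, 0.0384547 , 0.02844497]), 'grasp_force': 0.0, 'gripper_width': 0.08533290056270097}
```

View pics/top.png

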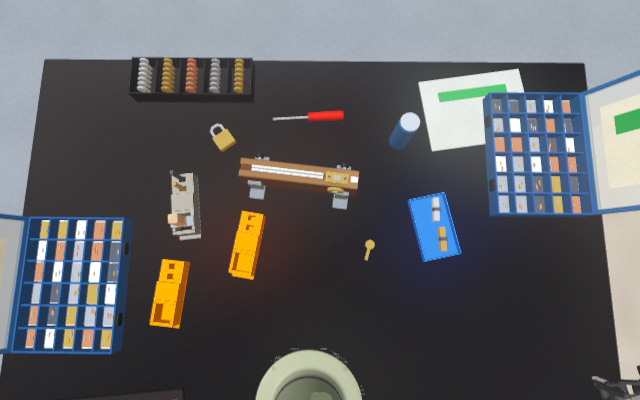

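View pics/side.png

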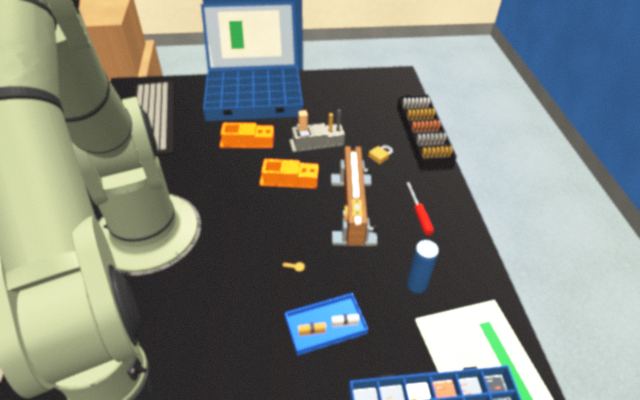

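The top view shows the grey tool block at about (185,205), with the roller handle at (178,220) and the follower and tweezers near (180,180). The strip runs from the latch end at about (323,175) to the free end at about (251,167), with the brass plate at about (338,178). The side view agrees.

```bash
python3 - <<'E'
from h import *
z=np.load('top.npz');p=z['p'].astype(int);w=z['w'];
H=w[...,2]
def reg(n,mask):
    P=w[mask]; print(n,mask.sum(),np.round(P.mean(0),4),'med z',np.median(P[:,2]).round(4))
    r=cv2.minAreaRect((P[:,:2]*1000).astype(np.float32)); print('   rect',r); return P
v,u=np.mgrid[:400,:640]
box=lambda a,b,c,d:(u>=a)&(u<=b)&(v>=c)&(v<=d)
# wood/stand top
reg('wood top',box(230,365,150,195)&(H>.095)&(H<.13))
white=(p.min(-1)>190)
reg('strip',box(245,328,155,185)&white&(H>.1)&(H<.135))
reg('block top',box(160,205,165,245)&(H>.045)&(H<.065))
for lo,hi in((.07,.16),(.1,.16)): reg('roller',box(160,195,205,235)&(H>lo)&(H<hi))
reg('small',box(160,205,165,200)&(H>.08)&(H<.16))
E
```

```text
wood top 2422 [0.5764 0.0265 0.1114] med z 0.1118
   rect ((576.42724609375, 29.826187133789062), (300.7578125, 58.143028259277344), 82.86507415771484)
strip 389 [0.5814 0.0576 0.1159] med z 0.1163
   rect ((581.8547973632812, 57.46783447265625), (177.74351501464844, 14.658385276794434), 83.91458129882812)
block top 865 [0.508  0.3324 0.0537] med z 0.0549
   rect ((509.3580627441406, 335.5325927734375), (161.93252563476562, 59.3272819519043), 7.128812789916992)
roller 200 [0.4579 0.3258 0.1131] med z 0.1239
   rect ((459.147705078125, 329.050048828125), (24.4449405670166, 27.077497482299805), 9.287710189819336)
roller 146 [0.4585 0.3272 0.1237] med z 0.1278
   rect ((459.2516174316406, 330.0433044433594), (23.638622283935547, 24.242015838623047), 6.246070861816406)
small 91 [0.563  0.3408 0.1039] med z 0.1069
   rect ((562.4110717773438, 342.2381591796875), (36.535919189453125, 10.634027481079102), 8.946856498718262)
```

```bash
python3 - <<'E'
from h import *
z=np.load('top.npz');p=z['p']
a=cv2.resize(p[150:250,150:220],None,fx=5,fy=5,interpolation=2); b=cv2.resize(p[150:210,230:370],None,fx=5,fy=5,interpolation=2)
o=np.zeros((500,0,3),np.uint8)
c=np.zeros((600,800,3),np.uint8); c[:300,:700]=b; 
z=np.load('side.npz');s=cv2.resize(z['p'][100:160,280:360],None,fx=5,fy=5,interpolation=2); c[300:600,:400]=s
c[300:600,400:610]=cv2.resize(p[150:250,150:220],(210,300),interpolation=2)
cv2.imwrite('pics/crop.png',c[...,::-1])
E
```

```text
(no output)
```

View pics/crop.png

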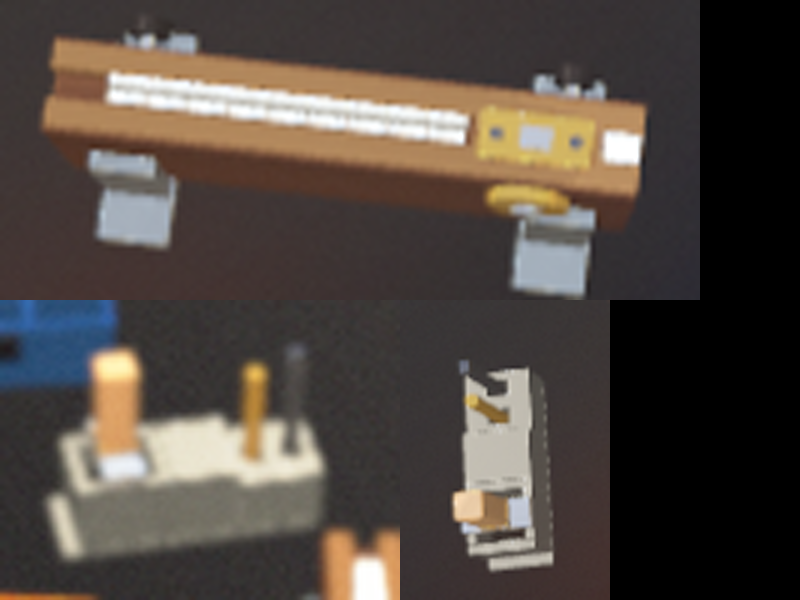

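```bash
cat >> h.py <<'E'
from scipy.spatial.transform import Rotation as Ro
def go(x,y,z,yaw,pr=True):
    "remaining turn (tool rotvec) and shift in tool axes (cm), before and after the turn"
    s=ctrl.get_state(); R=Ro.from_rotvec(s['ee_rot']); c,q=np.cos(np.radians(yaw)),np.sin(np.radians(yaw))
    T=Ro.from_matrix(np.array([[c,q,0],[q,-c,0],[0,0,-1]]))
    d=(np.array([x,y,z])-s['eef_pos'])*100
    print('turn',np.round((R.inv()*T).as_rotvec(),4),'shift now',np.round(R.inv().apply(d),2),'shift after turn',np.round(T.inv().apply(d),2))
E
python3 - <<'E'
from h import *
for t in((.45,-.3,.231),(.5,.1,.231),(.459,.329,.24)): go(*t,7.1)
print(ctrl.get_state()['joint_pos'])
z=np.load('side.npz');w=z['w'];H=w[...,2];v,u=np.mgrid[:400,:640]
box=lambda a,b,c,d:(u>=a)&(u<=b)&(v>=c)&(v<=d)
for m in (box(285,350,110,155)&(H>.048)&(H<.062),box(290,312,108,140)&(H>.08)&(H<.16),box(290,312,108,140)&(H>.12)&(H<.16)):
    P=w[m]; print(P.mean(0),cv2.minAreaRect((P[:,:2]*1000).astype(np.float32)))
# strip line
z=np.load('top.npz');p=z['p'].astype(int);w=z['w'];H=w[...,2]
P=w[box(245,328,155,185)&(p.min(-1)>190)&(H>.1)&(H<.135)]
f=np.polyfit(P[:,1],P[:,0],1);print('strip ang',90-np.degrees(np.arctan(f[0])),f,np.percentile(P[:,1],[0.5,99.5]),np.polyfit(P[:,1],P[:,2],1))
E
```

```text
turn [-1.000e-03  1.000e-04  1.068e-01] shift now [ 36.95 -22.98  -0.  ] shift after turn [ 3.429e+01 -2.678e+01 -2.000e-02]
turn [-1.000e-03  1.000e-04  1.068e-01] shift now [ 5.096e+01 -6.077e+01  4.000e-02] shift after turn [ 4.420e+01 -6.586e+01 -2.000e-02]
turn [-1.000e-03  1.000e-04  1.068e-01] shift now [ 52.21 -84.    -0.84] shift after turn [ 42.96 -89.09  -0.92]
[ 1.26984577  0.52194959 -0.03630058  1.59992457  0.02118281  1.02108022
 -0.1127857 ]
[0.49449986 0.3293504  0.05406877] ((505.1184387207031, 334.82830810546875), (158.30555725097656, 66.9505386352539), 7.188807964324951)
[0.45659884 0.32329809 0.10913934] ((456.82025146484375, 328.83648681640625), (23.888540267944336, 31.405202865600586), 7.630798816680908)
[0.45632426 0.32651232 0.12651481] ((456.32012939453125, 328.8179931640625), (23.85235595703125, 30.516963958740234), 12.233475685119629)
strip ang 83.84604721077493 [0.10782168 0.5751587 ] [-0.03005213  0.1452884 ] [0.00051191 0.11583151]
```

Call:
{"name": "jog_arm", "arguments": {
  "commands": [
    {"fingers": 0, "az": 0.107},
    {"fingers": 0, "dx": 3, "dy": -2.3},
    {"fingers": 0, "dx": 3, "dy": -2.3},
    {"fingers": 0, "dx": 3, "dy": -2.3},
    {"fingers": 0, "dx": 3, "dy": -2.3},
    {"fingers": 0, "dx": 3, "dy": -2.3},
    {"fingers": 0, "dx": 3, "dy": -2.3},
    {"fingers": 0, "dx": 3, "dy": -2.3},
    {"fingers": 0, "dx": 3, "dy": -2.3},
    {"fingers": 0, "dx": 3, "dy": -2.3},
    {"fingers": 0, "dx": 3, "dy": -2.3},
    {"fingers": 0, "dx": 3, "dy": -3}
  ]
}}

```text
invalid input
```

Call:
{"name": "jog_arm", "arguments": {
  "commands": [
    {"fingers": 0, "dx": 1, "dy": -3.5},
    {"fingers": 0, "dx": 1, "dy": -3.5},
    {"fingers": 0, "dx": 1, "dy": -3.5},
    {"fingers": 0, "dx": 1, "dy": -3.5},
    {"fingers": 0, "dx": 1, "dy": -3.5},
    {"fingers": 0, "dx": 1, "dy": -3.5},
    {"fingers": 0, "dx": 1, "dy": -3.5},
    {"fingers": 0, "dx": 1, "dy": -3.5},
    {"fingers": 0, "dx": 1, "dy": -3.5},
    {"fingers": 0, "dx": 1, "dy": -3.5},
    {"fingers": 0}
  ]
}}

```text
invalid input
```

```bash
python3 - <<'E'
from h import *
go(.458,.329,.231,7.2); s=ctrl.get_state(); print(s['joint_pos'],s['eef_pos'],s['time'])
E
```

```text
turn [-1.000e-03  1.000e-04  1.051e-01] shift now [ 5.211e+01 -8.403e+01  6.000e-02] shift after turn [ 4.301e+01 -8.903e+01 -2.000e-02]
[ 1.26984577  0.52194959 -0.03630058  1.59992457  0.02118281  1.02108022
 -0.1127857 ] [ 0.14283604 -0.60816872  0.23079604] 0.1
```

Call:
{"name": "jog_arm", "arguments": {
  "commands": [
    {"fingers": 0, "dx": 0, "dy": 0, "dz": 0, "ax": 0, "ay": 0, "az": 0.106},
    {"fingers": 0, "dx": 3, "dy": -2.3, "dz": 0, "ax": 0, "ay": 0, "az": 0},
    {"fingers": 0, "dx": 3, "dy": -2.3, "dz": 0, "ax": 0, "ay": 0, "az": 0},
    {"fingers": 0, "dx": 3, "dy": -2.3, "dz": 0, "ax": 0, "ay": 0, "az": 0},
    {"fingers": 0, "dx": 3, "dy": -2.3, "dz": 0, "ax": 0, "ay": 0, "az": 0},
    {"fingers": 0, "dx": 3, "dy": -2.3, "dz": 0, "ax": 0, "ay": 0, "az": 0},
    {"fingers": 0, "dx": 3, "dy": -2.3, "dz": 0, "ax": 0, "ay": 0, "az": 0},
    {"fingers": 0, "dx": 3, "dy": -2.3, "dz": 0, "ax": 0, "ay": 0, "az": 0},
    {"fingers": 0, "dx": 3, "dy": -2.3, "dz": 0, "ax": 0, "ay": 0, "az": 0},
    {"fingers": 0, "dx": 3, "dy": -2.3, "dz": 0, "ax": 0, "ay": 0, "az": 0},
    {"fingers": 0, "dx": 3, "dy": -2.3, "dz": 0, "ax": 0, "ay": 0, "az": 0},
    {"fingers": 0, "dx": 3, "dy": -3, "dz": 0, "ax": 0, "ay": 0, "az": 0}
  ]
}}

```text
time: 1.3
eef_pos: [0.4388, -0.3086, 0.2311]
ee_rot: [3.135, 0.195, -0.0]
wrist_force: [1.0, -0.2, -0.4]
gripper_width: 0.0853
grasp_force: 0.0
```

Call:
{"name": "jog_arm", "arguments": {
  "commands": [
    {"fingers": 0, "dx": 1.2, "dy": -4, "dz": 0, "ax": 0, "ay": 0, "az": 0},
    {"fingers": 0, "dx": 1.2, "dy": -4, "dz": 0, "ax": 0, "ay": 0, "az": 0},
    {"fingers": 0, "dx": 1.2, "dy": -4, "dz": 0, "ax": 0, "ay": 0, "az": 0},
    {"fingers": 0, "dx": 1.2, "dy": -4, "dz": 0, "ax": 0, "ay": 0, "az": 0},
    {"fingers": 0, "dx": 1.2, "dy": -4, "dz": 0, "ax": 0, "ay": 0, "az": 0},
    {"fingers": 0, "dx": 1.2, "dy": -4, "dz": 0, "ax": 0, "ay": 0, "az": 0},
    {"fingers": 0, "dx": 1.2, "dy": -4, "dz": 0, "ax": 0, "ay": 0, "az": 0},
    {"fingers": 0, "dx": 1.2, "dy": -4, "dz": 0, "ax": 0, "ay": 0, "az": 0},
    {"fingers": 0, "dx": 0, "dy": -4, "dz": 0, "ax": 0, "ay": 0, "az": 0},
    {"fingers": 0, "dx": 0, "dy": -4, "dz": 0, "ax": 0, "ay": 0, "az": 0},
    {"fingers": 0, "dx": 0, "dy": 0, "dz": 0, "ax": 0, "ay": 0, "az": 0}
  ]
}}

```text
time: 2.4
eef_pos: [0.4825, 0.1046, 0.2312]
ee_rot: [-3.133, -0.206, 0.0]
wrist_force: [1.1, -1.0, -0.6]
gripper_width: 0.0858
grasp_force: 0.0
```

```bash
python3 - <<'E'
from h import *
go(.458,.329,.231,7.2); s=ctrl.get_state(); print(s['joint_pos'],s['eef_pos'],s['time'])
E
```

```text
turn [-0.0019  0.0001  0.0055] shift now [  0.5  -22.56   0.07] shift after turn [ 3.800e-01 -2.257e+01  2.000e-02]
[-0.09487706  0.32564105 -0.29682981  1.92682765  0.11687071  0.90538818
 -1.88888197] [0.48254208 0.1046484  0.23124049] 2.4
```

Call:
{"name": "jog_arm", "arguments": {
  "commands": [
    {"fingers": 0, "dx": 0, "dy": -3.8, "dz": 0, "ax": 0, "ay": 0, "az": 0.005},
    {"fingers": 0, "dx": 0, "dy": -3.8, "dz": 0, "ax": 0, "ay": 0, "az": 0},
    {"fingers": 0, "dx": 0, "dy": -3.8, "dz": 0, "ax": 0, "ay": 0, "az": 0},
    {"fingers": 0, "dx": 0.2, "dy": -3.8, "dz": 0, "ax": 0, "ay": 0, "az": 0},
    {"fingers": 0, "dx": 0.2, "dy": -3.8, "dz": 0, "ax": 0, "ay": 0, "az": 0},
    {"fingers": 0, "dx": 0, "dy": -3.6, "dz": 0, "ax": 0, "ay": 0, "az": 0},
    {"fingers": 0, "dx": 0, "dy": 0, "dz": 0, "ax": 0, "ay": 0, "az": 0},
    {"fingers": 0, "dx": 0, "dy": 0, "dz": 0, "ax": 0, "ay": 0, "az": 0}
  ]
}}

```text
time: 3.2
eef_pos: [0.46, 0.3245, 0.2309]
ee_rot: [3.135, 0.19, -0.001]
wrist_force: [0.1, 0.4, -0.3]
gripper_width: 0.0849
grasp_force: 0.0
```

```bash
python3 - <<'E'
from h import *
p,d,m=snap('wrist'); w=cloud(d,m); H=w[...,2]
cv2.imwrite('pics/w1.png',p[...,::-1])
P=w[(H>.12)&(H<.14)&(abs(w[...,0]-.458)<.04)&(abs(w[...,1]-.329)<.04)]
print(len(P)); 
if len(P)>20: print(P.mean(0),cv2.minAreaRect((P[:,:2]*1000).astype(np.float32)))
go(.458,.329,.231,7.2); s=ctrl.get_state(); print(s['joint_pos'],s['eef_pos'],s['time'])
E
```

```text
640
[0.46055726 0.33214555 0.12972546] ((459.437255859375, 332.2925720214844), (23.37752914428711, 23.076799392700195), 6.654226303100586)
turn [ 0.0008  0.0005 -0.0062] shift now [-0.17 -0.57 -0.  ] shift after turn [-0.17 -0.57 -0.  ]
[-0.46465436  0.44020596 -0.34528604  1.75421773  0.17514506  0.97822953
 -2.32922202] [0.46038409 0.32351355 0.2309626 ] 3.25
```

View pics/w1.png

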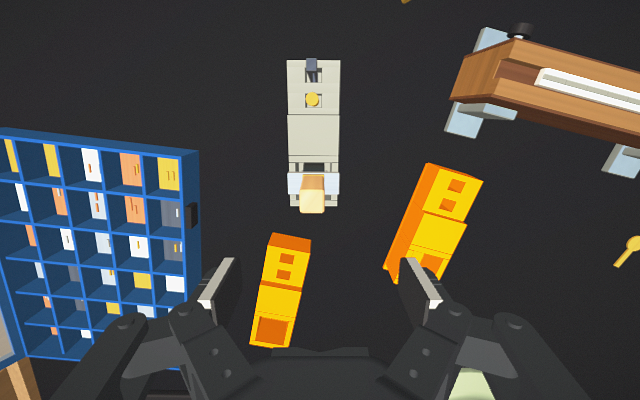

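The wrist view shows the handle top at about (312,195), centred between the fingers in y. The yoke bar lies across the slot at about (312,183). The handle centre measures (0.4595, 0.332).

Call:
{"name": "jog_arm", "arguments": {
  "commands": [
    {"fingers": 0, "dx": 0, "dy": -0.8, "dz": 2, "ax": 0, "ay": 0, "az": 0},
    {"fingers": 0, "dx": 0, "dy": 0, "dz": 3, "ax": 0, "ay": 0, "az": 0},
    {"fingers": 0, "dx": 0, "dy": 0, "dz": 3, "ax": 0, "ay": 0, "az": 0},
    {"fingers": 0, "dx": 0, "dy": 0, "dz": 2, "ax": 0, "ay": 0, "az": 0},
    {"fingers": 0, "dx": 0, "dy": 0, "dz": 0, "ax": 0, "ay": 0, "az": 0},
    {"fingers": 0, "dx": 0, "dy": 0, "dz": 0, "ax": 0, "ay": 0, "az": 0}
  ]
}}

```text
time: 3.85
eef_pos: [0.4599, 0.3315, 0.1319]
ee_rot: [3.136, 0.186, 0.0]
wrist_force: [0.3, -0.3, 0.8]
gripper_width: 0.0855
grasp_force: 0.0
```

```bash
python3 - <<'E'
from h import *
p,d,m=snap('wrist'); w=cloud(d,m); H=w[...,2]
P=w[(H>.12)&(H<.14)&(abs(w[...,0]-.458)<.03)&(abs(w[...,1]-.332)<.025)]
print(len(P),P.mean(0),cv2.minAreaRect((P[:,:2]*1000).astype(np.float32)))
go(.4595,.332,.069,6.8)
E
```

```text
1567 [0.46156371 0.33228935 0.12940521] ((459.4276123046875, 331.9289245605469), (24.25714111328125, 23.94017219543457), 7.194215774536133)
turn [-0.0004 -0.0011  0.0001] shift now [-0.06 -0.01  6.35] shift after turn [-0.05 -0.01  6.35]
```

Call:
{"name": "jog_arm", "arguments": {
  "commands": [
    {"fingers": 0, "dx": 0, "dy": 0, "dz": 2.5, "ax": 0, "ay": 0, "az": 0},
    {"fingers": 0, "dx": 0, "dy": 0, "dz": 2.5, "ax": 0, "ay": 0, "az": 0},
    {"fingers": 0, "dx": 0, "dy": 0, "dz": 1.3, "ax": 0, "ay": 0, "az": 0},
    {"fingers": 0, "dx": 0, "dy": 0, "dz": 0, "ax": 0, "ay": 0, "az": 0},
    {"fingers": 1, "dx": 0, "dy": 0, "dz": 0, "ax": 0, "ay": 0, "az": 0},
    {"fingers": 1, "dx": 0, "dy": 0, "dz": 0, "ax": 0, "ay": 0, "az": 0},
    {"fingers": 1, "dx": 0, "dy": 0, "dz": 0, "ax": 0, "ay": 0, "az": 0},
    {"fingers": 1, "dx": 0, "dy": 0, "dz": 0, "ax": 0, "ay": 0, "az": 0},
    {"fingers": 1, "dx": 0, "dy": 0, "dz": 0, "ax": 0, "ay": 0, "az": 0},
    {"fingers": 1, "dx": 0, "dy": 0, "dz": 0, "ax": 0, "ay": 0, "az": 0},
    {"fingers": 1, "dx": 0, "dy": 0, "dz": 0, "ax": 0, "ay": 0, "az": 0}
  ]
}}

```text
time: 5.0
eef_pos: [0.4596, 0.3324, 0.069]
ee_rot: [-3.136, -0.188, -0.001]
wrist_force: [-1.4, -1.4, 8.8]
gripper_width: 0.0235
grasp_force: 57.3
```

Call:
{"name": "jog_arm", "arguments": {
  "commands": [
    {"fingers": 1, "dx": 0, "dy": 0, "dz": -0.5, "ax": 0, "ay": 0, "az": 0},
    {"fingers": 1, "dx": 0, "dy": 0, "dz": -1, "ax": 0, "ay": 0, "az": 0},
    {"fingers": 1, "dx": 0, "dy": 0, "dz": -1.5, "ax": 0, "ay": 0, "az": 0},
    {"fingers": 1, "dx": 0, "dy": 0, "dz": -2, "ax": 0, "ay": 0, "az": 0},
    {"fingers": 1, "dx": 0, "dy": 0, "dz": -2, "ax": 0, "ay": 0, "az": 0},
    {"fingers": 1, "dx": 0, "dy": 0, "dz": -2, "ax": 0, "ay": 0, "az": 0},
    {"fingers": 1, "dx": 0, "dy": 0, "dz": -2, "ax": 0, "ay": 0, "az": 0},
    {"fingers": 1, "dx": 0, "dy": 0, "dz": -2, "ax": 0, "ay": 0, "az": 0},
    {"fingers": 1, "dx": 0, "dy": 0, "dz": -2, "ax": 0, "ay": 0, "az": 0},
    {"fingers": 1, "dx": 0, "dy": 0, "dz": 0, "ax": 0, "ay": 0, "az": 0},
    {"fingers": 1, "dx": 0, "dy": 0, "dz": 0, "ax": 0, "ay": 0, "az": 0},
    {"fingers": 1, "dx": 0, "dy": 0, "dz": 0, "ax": 0, "ay": 0, "az": 0}
  ]
}}

```text
time: 6.2
eef_pos: [0.459, 0.3319, 0.2177]
ee_rot: [3.135, 0.188, -0.001]
wrist_force: [0.1, -0.3, -1.9]
gripper_width: 0.0235
grasp_force: 57.8
```

```bash
python3 - <<'E'
from h import *
p,d,m=snap('wrist'); w=cloud(d,m); H=w[...,2]
cv2.imwrite('pics/w2.png',p[...,::-1])
s=ctrl.get_state(); print(s['eef_pos'],s['wrist_force'],s['ft_torque'])
# slot from block top, strip
z=np.load('top.npz');w=z['w'];p=z['p'].astype(int)
u=np.array([np.cos(np.radians(83.6)),np.sin(np.radians(83.6))])
c=np.array([.5815,.0575]); print('ends',c-.09*u,c+.09*u)
q=c-.08*u; go(q[0],q[1],.2219,83.6)
E
```

```text
[0.4589478  0.33192695 0.21750992] [ 0.58223881 -0.37526523 -2.922992  ] [ 0.02038667  0.00647717 -0.0510627 ]
ends [ 0.5714678  -0.03193911] [0.5915322  0.14693911]
turn [-2.0000e-04  1.5000e-03 -1.3392e+00] shift now [ 7.05 36.5  -0.42] shift after turn [-33.91  15.24  -0.44]
```

View pics/w2.png

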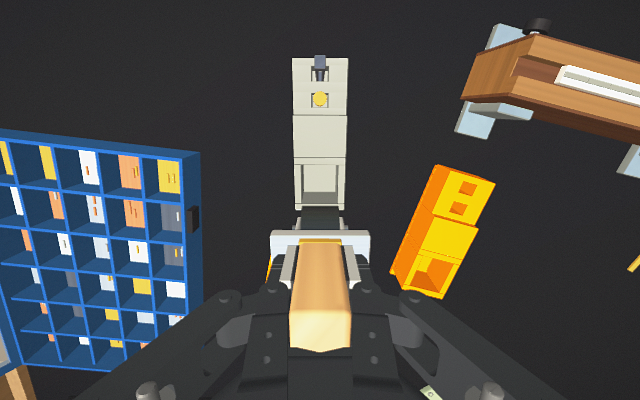

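The roller is held upright at the middle of its handle, with the yoke bar at about (320,240). The slot behind it is empty.

Call:
{"name": "jog_arm", "arguments": {
  "commands": [
    {"fingers": 1, "dx": 0, "dy": 0, "dz": 0, "ax": 0, "ay": 0, "az": -0.134},
    {"fingers": 1, "dx": 0, "dy": 0, "dz": 0, "ax": 0, "ay": 0, "az": -0.134},
    {"fingers": 1, "dx": 0, "dy": 0, "dz": 0, "ax": 0, "ay": 0, "az": -0.134},
    {"fingers": 1, "dx": 0, "dy": 0, "dz": 0, "ax": 0, "ay": 0, "az": -0.134},
    {"fingers": 1, "dx": 0, "dy": 0, "dz": 0, "ax": 0, "ay": 0, "az": -0.134},
    {"fingers": 1, "dx": 0, "dy": 0, "dz": 0, "ax": 0, "ay": 0, "az": -0.134},
    {"fingers": 1, "dx": 0, "dy": 0, "dz": 0, "ax": 0, "ay": 0, "az": -0.134},
    {"fingers": 1, "dx": 0, "dy": 0, "dz": 0, "ax": 0, "ay": 0, "az": -0.134},
    {"fingers": 1, "dx": 0, "dy": 0, "dz": 0, "ax": 0, "ay": 0, "az": -0.134},
    {"fingers": 1, "dx": 0, "dy": 0, "dz": 0, "ax": 0, "ay": 0, "az": -0.133}
  ]
}}

```text
time: 7.25
eef_pos: [0.459, 0.332, 0.2175]
ee_rot: [-2.336, -2.1, 0.002]
wrist_force: [-0.4, 0.3, -2.2]
gripper_width: 0.0234
grasp_force: 57.7
```

Call:
{"name": "jog_arm", "arguments": {
  "commands": [
    {"fingers": 1, "dx": -3, "dy": 1.5, "dz": 0, "ax": 0, "ay": 0, "az": 0},
    {"fingers": 1, "dx": -3, "dy": 1.5, "dz": 0, "ax": 0, "ay": 0, "az": 0},
    {"fingers": 1, "dx": -3, "dy": 1.5, "dz": 0, "ax": 0, "ay": 0, "az": 0},
    {"fingers": 1, "dx": -3, "dy": 1.5, "dz": 0, "ax": 0, "ay": 0, "az": 0},
    {"fingers": 1, "dx": -3, "dy": 1.5, "dz": 0, "ax": 0, "ay": 0, "az": 0},
    {"fingers": 1, "dx": -3, "dy": 1.5, "dz": 0, "ax": 0, "ay": 0, "az": 0},
    {"fingers": 1, "dx": -3, "dy": 1.5, "dz": 0, "ax": 0, "ay": 0, "az": 0},
    {"fingers": 1, "dx": -3, "dy": 1.5, "dz": 0, "ax": 0, "ay": 0, "az": 0},
    {"fingers": 1, "dx": -3, "dy": 1.5, "dz": 0, "ax": 0, "ay": 0, "az": 0},
    {"fingers": 1, "dx": -3, "dy": 1.5, "dz": 0, "ax": 0, "ay": 0, "az": 0},
    {"fingers": 1, "dx": -3, "dy": 0.2, "dz": 0, "ax": 0, "ay": 0, "az": 0},
    {"fingers": 1, "dx": 0, "dy": 0, "dz": 0, "ax": 0, "ay": 0, "az": 0}
  ]
}}

```text
time: 8.45
eef_pos: [0.5731, -0.0174, 0.217]
ee_rot: [-2.348, -2.087, 0.004]
wrist_force: [0.1, -0.3, -3.9]
gripper_width: 0.0235
grasp_force: 58.1
```

```bash
python3 - <<'E'
from h import *
p,d,m=snap('wrist'); w=cloud(d,m); H=w[...,2]; q=p.astype(int)
cv2.imwrite('pics/w3.png',p[...,::-1])
x,y=w[...,0],w[...,1]
M=(q.min(-1)>160)&(np.ptp(q,axis=-1)<40)&(H>.105)&(H<.135)&(abs(x-(.575+.108*y))<.03)&(y<.2)
P=w[M]; print(len(P),P.min(0),P.max(0),cv2.minAreaRect((P[:,:2]*1000).astype(np.float32)))
f=np.polyfit(P[:,1],P[:,0],1); print('line',f,90-np.degrees(np.arctan(f[0])))
for a in np.arange(-.02,.15,.02):
    s=P[abs(P[:,1]-a)<.01]
    W=w[(abs(y-a)<.01)&(H>.1)&(H<.13)&(abs(abs(x-np.polyval(f,y))-.015)<.004)]
    if len(s)>5: print(round(a,2),len(s),s[:,0].mean().round(4),np.median(s[:,2]).round(4),len(W),np.median(W[:,2]).round(4) if len(W) else '')
s=ctrl.get_state(); print(s['eef_pos'],s['ee_rot'],s['wrist_force'],s['joint_pos'],s['time'])
E
```

```text
3399 [ 0.56624553 -0.02158579  0.11187975] [0.59687639 0.14190635 0.1199339 ] ((581.2853393554688, 60.15229034423828), (163.32904052734375, 13.872326850891113), 83.6476058959961)
line [0.1125233  0.57451452] 83.57989481494155
-0.02 158 0.573 0.1169 231 0.1124
0.0 316 0.5744 0.1171 361 0.1124
0.02 337 0.5767 0.117 371 0.1121
0.04 362 0.5789 0.1173 416 0.1119
0.06 416 0.5813 0.1171 450 0.1118
0.08 447 0.5837 0.1172 491 0.1116
0.1 502 0.5858 0.1172 534 0.1113
0.12 537 0.5881 0.1173 578 0.1112
0.14 324 0.5896 0.1174 412 0.1109
[ 0.57305331 -0.01478889  0.21731026] [-2.34502087 -2.08923863  0.0023631 ] [ 0.03807718  0.8836439  -2.72793416] [ 0.34513491  0.51117075 -0.59526018  1.7312508   0.33140013  1.0030294
 -0.48707271] 8.5
```

View pics/w3.png

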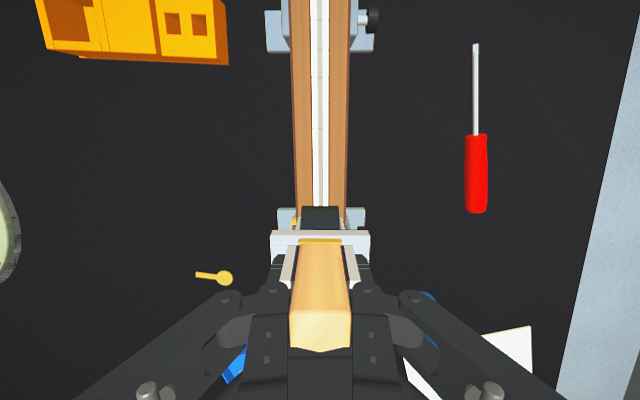

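The wrist view looks down the strip, a white band at u≈320. The wheel at about (320,215) is centred on it over the latch end. The measured line matches my pose.

Call:
{"name": "jog_arm", "arguments": {
  "commands": [
    {"fingers": 1, "dx": -1.2, "dy": 0, "dz": 1, "ax": 0, "ay": 0, "az": 0},
    {"fingers": 1, "dx": 0, "dy": 0, "dz": 1.5, "ax": 0, "ay": 0, "az": 0},
    {"fingers": 1, "dx": 0, "dy": 0, "dz": 0.7, "ax": 0, "ay": 0, "az": 0},
    {"fingers": 1, "dx": 0, "dy": 0, "dz": 0.3, "ax": 0, "ay": 0, "az": 0},
    {"fingers": 1, "dx": 0, "dy": 0, "dz": 0, "ax": 0, "ay": 0, "az": 0},
    {"fingers": 1, "dx": 0, "dy": 0, "dz": 0, "ax": 0, "ay": 0, "az": 0},
    {"fingers": 1, "dx": 0, "dy": 0, "dz": 0, "ax": 0, "ay": 0, "az": 0},
    {"fingers": 1, "dx": 0, "dy": 0, "dz": 0, "ax": 0, "ay": 0, "az": 0}
  ]
}}

```text
time: 9.3
eef_pos: [0.5723, -0.0245, 0.1836]
ee_rot: [2.342, 2.093, 0.001]
wrist_force: [0.2, -0.3, -2.7]
gripper_width: 0.0235
grasp_force: 58.1
```

```bash
python3 - <<'E'
from h import *
for i in range(3):
    s=ctrl.get_state(); print(s['eef_pos'],s['wrist_force'],s['time']); cams.snapshot('side') if i<2 else 0
go(.5716,-.027,.177,83.6)
E
```

```text
[ 0.5723095  -0.02453337  0.18362304] [ 0.17744882 -0.27114276 -2.72724989] 9.3
[ 0.57227584 -0.02460843  0.1835808 ] [-0.30816068 -0.28798353 -2.02710332] 9.35
[ 0.57224226 -0.02464099  0.18351882] [ 0.54857031  0.70311685 -3.03280847] 9.4
turn [ 0.0003  0.     -0.0004] shift now [-0.24 -0.04  0.65] shift after turn [-0.24 -0.04  0.65]
```

Call:
{"name": "jog_arm", "arguments": {
  "commands": [
    {"fingers": 1, "dx": -0.2, "dy": 0, "dz": 0.3, "ax": 0, "ay": 0, "az": 0},
    {"fingers": 1, "dx": 0, "dy": 0, "dz": 0.3, "ax": 0, "ay": 0, "az": 0},
    {"fingers": 1, "dx": 0, "dy": 0, "dz": 0, "ax": 0, "ay": 0, "az": 0},
    {"fingers": 1, "dx": 0, "dy": 0, "dz": 0, "ax": 0, "ay": 0, "az": 0}
  ]
}}

```text
time: 9.8
eef_pos: [0.5719, -0.0266, 0.1772]
ee_rot: [-2.342, -2.093, 0.0]
wrist_force: [0.4, 0.2, -2.8]
gripper_width: 0.0234
grasp_force: 58.1
```

Call:
{"name": "jog_arm", "arguments": {
  "commands": [
    {"fingers": 1, "dx": 0, "dy": 0, "dz": 0.1, "ax": 0, "ay": 0, "az": 0},
    {"fingers": 1, "dx": 0, "dy": 0, "dz": 0, "ax": 0, "ay": 0, "az": 0},
    {"fingers": 1, "dx": 0, "dy": 0, "dz": 0, "ax": 0, "ay": 0, "az": 0}
  ]
}}

```text
time: 10.1
eef_pos: [0.5719, -0.0266, 0.1763]
ee_rot: [2.342, 2.094, 0.0]
wrist_force: [-0.2, -0.2, -2.5]
gripper_width: 0.0234
grasp_force: 58.1
```

Call:
{"name": "jog_arm", "arguments": {
  "commands": [
    {"fingers": 1, "dx": 0, "dy": 0, "dz": 0.1, "ax": 0, "ay": 0, "az": 0},
    {"fingers": 1, "dx": 0, "dy": 0, "dz": 0, "ax": 0, "ay": 0, "az": 0},
    {"fingers": 1, "dx": 0, "dy": 0, "dz": 0, "ax": 0, "ay": 0, "az": 0}
  ]
}}

```text
time: 10.4
eef_pos: [0.5719, -0.0266, 0.1753]
ee_rot: [-2.342, -2.094, 0.0]
wrist_force: [-0.4, -0.1, -2.5]
gripper_width: 0.0234
grasp_force: 58.1
```

Call:
{"name": "jog_arm", "arguments": {
  "commands": [
    {"fingers": 1, "dx": 0, "dy": 0, "dz": 0.1, "ax": 0, "ay": 0, "az": 0},
    {"fingers": 1, "dx": 0, "dy": 0, "dz": 0, "ax": 0, "ay": 0, "az": 0},
    {"fingers": 1, "dx": 0, "dy": 0, "dz": 0, "ax": 0, "ay": 0, "az": 0}
  ]
}}

```text
time: 10.7
eef_pos: [0.5719, -0.0266, 0.1743]
ee_rot: [-2.342, -2.094, 0.0]
wrist_force: [-0.1, 0.5, -3.5]
gripper_width: 0.0234
grasp_force: 58.1
```

Call:
{"name": "jog_arm", "arguments": {
  "commands": [
    {"fingers": 1, "dx": 0, "dy": 0, "dz": 0.05, "ax": 0, "ay": 0, "az": 0},
    {"fingers": 1, "dx": 0, "dy": 0, "dz": 0, "ax": 0, "ay": 0, "az": 0},
    {"fingers": 1, "dx": 0, "dy": 0, "dz": 0, "ax": 0, "ay": 0, "az": 0}
  ]
}}

```text
time: 11.0
eef_pos: [0.5719, -0.0266, 0.1738]
ee_rot: [-2.342, -2.093, -0.0]
wrist_force: [-0.1, -0.1, -2.6]
gripper_width: 0.0232
grasp_force: 58.1
```

Call:
{"name": "jog_arm", "arguments": {
  "commands": [
    {"fingers": 1, "dx": 0, "dy": 0, "dz": 0.05, "ax": 0, "ay": 0, "az": 0},
    {"fingers": 1, "dx": 0, "dy": 0, "dz": 0, "ax": 0, "ay": 0, "az": 0},
    {"fingers": 1, "dx": 0, "dy": 0, "dz": 0, "ax": 0, "ay": 0, "az": 0}
  ]
}}

```text
time: 11.3
eef_pos: [0.5719, -0.0266, 0.1733]
ee_rot: [-2.342, -2.094, 0.0]
wrist_force: [0.4, 0.0, -2.7]
gripper_width: 0.0234
grasp_force: 58.1
```

Call:
{"name": "jog_arm", "arguments": {
  "commands": [
    {"fingers": 1, "dx": 0, "dy": 0, "dz": 0.1, "ax": 0, "ay": 0, "az": 0},
    {"fingers": 1, "dx": 0, "dy": 0, "dz": 0, "ax": 0, "ay": 0, "az": 0}
  ]
}}

```text
time: 11.5
eef_pos: [0.572, -0.0266, 0.1725]
ee_rot: [2.342, 2.093, 0.0]
wrist_force: [-1.2, 0.3, 3.0]
gripper_width: 0.0235
grasp_force: 59.1
```

Call:
{"name": "jog_arm", "arguments": {
  "commands": [
    {"fingers": 1, "dx": 0, "dy": 0, "dz": 0.05, "ax": 0, "ay": 0, "az": 0},
    {"fingers": 1, "dx": 0, "dy": 0, "dz": 0, "ax": 0, "ay": 0, "az": 0}
  ]
}}

```text
time: 11.7
eef_pos: [0.572, -0.0266, 0.172]
ee_rot: [2.342, 2.093, 0.0]
wrist_force: [-1.0, 1.0, 5.0]
gripper_width: 0.0233
grasp_force: 59.1
```

Call:
{"name": "jog_arm", "arguments": {
  "commands": [
    {"fingers": 1, "dx": 0, "dy": 0, "dz": 0.05, "ax": 0, "ay": 0, "az": 0},
    {"fingers": 1, "dx": 0, "dy": 0, "dz": 0, "ax": 0, "ay": 0, "az": 0}
  ]
}}

```text
time: 11.9
eef_pos: [0.572, -0.0266, 0.1714]
ee_rot: [2.342, 2.093, 0.0]
wrist_force: [-1.2, 0.2, 4.3]
gripper_width: 0.0234
grasp_force: 59.1
```

Call:
{"name": "jog_arm", "arguments": {
  "commands": [
    {"fingers": 1, "dx": 0, "dy": 0, "dz": 0.05, "ax": 0, "ay": 0, "az": 0},
    {"fingers": 1, "dx": 0, "dy": 0, "dz": 0, "ax": 0, "ay": 0, "az": 0}
  ]
}}

```text
time: 12.1
eef_pos: [0.572, -0.0266, 0.1709]
ee_rot: [2.342, 2.093, 0.0]
wrist_force: [-0.8, 0.2, 4.2]
gripper_width: 0.0233
grasp_force: 59.1
```

Call:
{"name": "jog_arm", "arguments": {
  "commands": [
    {"fingers": 1, "dx": 0, "dy": 0, "dz": 0.03, "ax": 0, "ay": 0, "az": 0},
    {"fingers": 1, "dx": 0, "dy": 0, "dz": 0, "ax": 0, "ay": 0, "az": 0}
  ]
}}

```text
time: 12.3
eef_pos: [0.5721, -0.0265, 0.1708]
ee_rot: [2.342, 2.093, 0.001]
wrist_force: [-2.0, -0.4, 7.6]
gripper_width: 0.0236
grasp_force: 59.7
```

Call:
{"name": "jog_arm", "arguments": {
  "commands": [
    {"fingers": 1, "dx": 0, "dy": 0, "dz": 0.03, "ax": 0, "ay": 0, "az": 0},
    {"fingers": 1, "dx": 0, "dy": 0, "dz": 0, "ax": 0, "ay": 0, "az": 0}
  ]
}}

```text
time: 12.5
eef_pos: [0.5721, -0.0265, 0.1707]
ee_rot: [2.342, 2.093, 0.001]
wrist_force: [-2.6, 0.7, 12.4]
gripper_width: 0.0226
grasp_force: 60.1
```

Call:
{"name": "jog_arm", "arguments": {
  "commands": [
    {"fingers": 1, "dx": 0.2, "dy": 0, "dz": 0.001, "ax": 0, "ay": 0, "az": 0},
    {"fingers": 1, "dx": 0.2, "dy": 0, "dz": 0.002, "ax": 0, "ay": 0, "az": 0},
    {"fingers": 1, "dx": 0.2, "dy": 0, "dz": 0.001, "ax": 0, "ay": 0, "az": 0},
    {"fingers": 1, "dx": 0.2, "dy": 0, "dz": 0.002, "ax": 0, "ay": 0, "az": 0},
    {"fingers": 1, "dx": 0.2, "dy": 0, "dz": 0.001, "ax": 0, "ay": 0, "az": 0}
  ]
}}

```text
time: 13.0
eef_pos: [0.5732, -0.0173, 0.1706]
ee_rot: [2.342, 2.092, -0.001]
wrist_force: [-3.3, -4.7, 13.8]
gripper_width: 0.0232
grasp_force: 60.2
```

Call:
{"name": "jog_arm", "arguments": {
  "commands": [
    {"fingers": 1, "dx": 0.2, "dy": 0, "dz": 0.002, "ax": 0, "ay": 0, "az": 0},
    {"fingers": 1, "dx": 0.2, "dy": 0, "dz": 0.001, "ax": 0, "ay": 0, "az": 0},
    {"fingers": 1, "dx": 0.2, "dy": 0, "dz": 0.002, "ax": 0, "ay": 0, "az": 0},
    {"fingers": 1, "dx": 0.2, "dy": 0, "dz": 0.001, "ax": 0, "ay": 0, "az": 0},
    {"fingers": 1, "dx": 0.2, "dy": 0, "dz": 0.002, "ax": 0, "ay": 0, "az": 0}
  ]
}}

```text
time: 13.5
eef_pos: [0.5745, -0.0066, 0.1705]
ee_rot: [2.342, 2.093, 0.001]
wrist_force: [-1.7, -0.9, 11.0]
gripper_width: 0.0234
grasp_force: 59.8
```

Call:
{"name": "jog_arm", "arguments": {
  "commands": [
    {"fingers": 1, "dx": 0.2, "dy": -0.005, "dz": 0.002, "ax": 0, "ay": 0, "az": 0},
    {"fingers": 1, "dx": 0.2, "dy": -0.005, "dz": 0.002, "ax": 0, "ay": 0, "az": 0},
    {"fingers": 1, "dx": 0.2, "dy": -0.005, "dz": 0.003, "ax": 0, "ay": 0, "az": 0},
    {"fingers": 1, "dx": 0.2, "dy": -0.005, "dz": 0.002, "ax": 0, "ay": 0, "az": 0},
    {"fingers": 1, "dx": 0.2, "dy": -0.005, "dz": 0.002, "ax": 0, "ay": 0, "az": 0}
  ]
}}

```text
time: 14.0
eef_pos: [0.5755, 0.0026, 0.1705]
ee_rot: [2.342, 2.092, 0.0]
wrist_force: [-1.6, -5.6, 12.3]
gripper_width: 0.0235
grasp_force: 60.0
```

Call:
{"name": "jog_arm", "arguments": {
  "commands": [
    {"fingers": 1, "dx": 0.2, "dy": -0.005, "dz": 0.002, "ax": 0, "ay": 0, "az": 0},
    {"fingers": 1, "dx": 0.2, "dy": -0.005, "dz": 0.002, "ax": 0, "ay": 0, "az": 0},
    {"fingers": 1, "dx": 0.2, "dy": -0.005, "dz": 0.002, "ax": 0, "ay": 0, "az": 0},
    {"fingers": 1, "dx": 0.2, "dy": -0.005, "dz": 0.002, "ax": 0, "ay": 0, "az": 0},
    {"fingers": 1, "dx": 0.2, "dy": -0.005, "dz": 0.002, "ax": 0, "ay": 0, "az": 0}
  ]
}}

```text
time: 14.5
eef_pos: [0.5766, 0.0133, 0.1704]
ee_rot: [2.342, 2.093, 0.002]
wrist_force: [-0.1, -0.7, 8.6]
gripper_width: 0.0234
grasp_force: 59.6
```

Call:
{"name": "jog_arm", "arguments": {
  "commands": [
    {"fingers": 1, "dx": 0.2, "dy": -0.005, "dz": 0.012, "ax": 0, "ay": 0, "az": 0},
    {"fingers": 1, "dx": 0.2, "dy": -0.005, "dz": 0.01, "ax": 0, "ay": 0, "az": 0},
    {"fingers": 1, "dx": 0.2, "dy": -0.005, "dz": 0.005, "ax": 0, "ay": 0, "az": 0},
    {"fingers": 1, "dx": 0.2, "dy": -0.005, "dz": 0.003, "ax": 0, "ay": 0, "az": 0},
    {"fingers": 1, "dx": 0.2, "dy": -0.005, "dz": 0.003, "ax": 0, "ay": 0, "az": 0}
  ]
}}

```text
time: 15.0
eef_pos: [0.5776, 0.0224, 0.1703]
ee_rot: [2.341, 2.091, 0.001]
wrist_force: [-0.3, -5.0, 13.3]
gripper_width: 0.0236
grasp_force: 60.1
```

Call:
{"name": "jog_arm", "arguments": {
  "commands": [
    {"fingers": 1, "dx": 0.2, "dy": -0.005, "dz": 0.003, "ax": 0, "ay": 0, "az": 0},
    {"fingers": 1, "dx": 0.2, "dy": -0.005, "dz": 0.003, "ax": 0, "ay": 0, "az": 0},
    {"fingers": 1, "dx": 0.2, "dy": -0.005, "dz": 0.003, "ax": 0, "ay": 0, "az": 0},
    {"fingers": 1, "dx": 0.2, "dy": -0.005, "dz": 0.003, "ax": 0, "ay": 0, "az": 0},
    {"fingers": 1, "dx": 0.2, "dy": -0.005, "dz": 0.003, "ax": 0, "ay": 0, "az": 0}
  ]
}}

```text
time: 15.5
eef_pos: [0.5787, 0.0333, 0.1701]
ee_rot: [2.341, 2.092, 0.003]
wrist_force: [2.3, -1.5, 10.3]
gripper_width: 0.0234
grasp_force: 59.8
```

Call:
{"name": "jog_arm", "arguments": {
  "commands": [
    {"fingers": 1, "dx": 0.2, "dy": 0, "dz": 0.008, "ax": 0, "ay": 0, "az": 0},
    {"fingers": 1, "dx": 0.2, "dy": 0, "dz": 0.006, "ax": 0, "ay": 0, "az": 0},
    {"fingers": 1, "dx": 0.2, "dy": 0, "dz": 0.003, "ax": 0, "ay": 0, "az": 0},
    {"fingers": 1, "dx": 0.2, "dy": 0, "dz": 0.003, "ax": 0, "ay": 0, "az": 0},
    {"fingers": 1, "dx": 0.2, "dy": 0, "dz": 0.003, "ax": 0, "ay": 0, "az": 0}
  ]
}}

```text
time: 16.0
eef_pos: [0.5798, 0.0423, 0.1701]
ee_rot: [2.341, 2.091, 0.002]
wrist_force: [0.0, -4.6, 14.1]
gripper_width: 0.0234
grasp_force: 60.2
```

Call:
{"name": "jog_arm", "arguments": {
  "commands": [
    {"fingers": 1, "dx": 0.2, "dy": 0, "dz": 0.003, "ax": 0, "ay": 0, "az": 0},
    {"fingers": 1, "dx": 0.2, "dy": 0, "dz": 0.003, "ax": 0, "ay": 0, "az": 0},
    {"fingers": 1, "dx": 0.2, "dy": 0, "dz": 0.003, "ax": 0, "ay": 0, "az": 0},
    {"fingers": 1, "dx": 0.2, "dy": 0, "dz": 0.003, "ax": 0, "ay": 0, "az": 0},
    {"fingers": 1, "dx": 0.2, "dy": 0, "dz": 0.003, "ax": 0, "ay": 0, "az": 0}
  ]
}}

```text
time: 16.5
eef_pos: [0.581, 0.0532, 0.1699]
ee_rot: [2.341, 2.092, 0.003]
wrist_force: [1.9, -0.7, 12.8]
gripper_width: 0.0237
grasp_force: 60.2
```

Call:
{"name": "jog_arm", "arguments": {
  "commands": [
    {"fingers": 1, "dx": 0.2, "dy": 0, "dz": 0.003, "ax": 0, "ay": 0, "az": 0},
    {"fingers": 1, "dx": 0.2, "dy": 0, "dz": 0.003, "ax": 0, "ay": 0, "az": 0},
    {"fingers": 1, "dx": 0.2, "dy": 0, "dz": 0.002, "ax": 0, "ay": 0, "az": 0},
    {"fingers": 1, "dx": 0.2, "dy": 0, "dz": 0.003, "ax": 0, "ay": 0, "az": 0},
    {"fingers": 1, "dx": 0.2, "dy": 0, "dz": 0.003, "ax": 0, "ay": 0, "az": 0}
  ]
}}

```text
time: 17.0
eef_pos: [0.582, 0.0622, 0.1698]
ee_rot: [2.341, 2.091, 0.002]
wrist_force: [0.2, -6.0, 15.3]
gripper_width: 0.0235
grasp_force: 60.5
```

Call:
{"name": "jog_arm", "arguments": {
  "commands": [
    {"fingers": 1, "dx": 0.2, "dy": 0, "dz": 0.002, "ax": 0, "ay": 0, "az": 0},
    {"fingers": 1, "dx": 0.2, "dy": 0, "dz": 0.003, "ax": 0, "ay": 0, "az": 0},
    {"fingers": 1, "dx": 0.2, "dy": 0, "dz": 0.003, "ax": 0, "ay": 0, "az": 0},
    {"fingers": 1, "dx": 0.2, "dy": 0, "dz": 0.002, "ax": 0, "ay": 0, "az": 0},
    {"fingers": 1, "dx": 0.2, "dy": 0, "dz": 0.003, "ax": 0, "ay": 0, "az": 0}
  ]
}}

```text
time: 17.5
eef_pos: [0.5832, 0.0731, 0.1697]
ee_rot: [2.341, 2.092, 0.004]
wrist_force: [0.4, -0.5, 12.6]
gripper_width: 0.0235
grasp_force: 60.4
```

Steady at about 15 N (s ≈ 105 mm). Carrying on the same way.

Call:
{"name": "jog_arm", "arguments": {
  "commands": [
    {"fingers": 1, "dx": 0.2, "dy": 0, "dz": 0.003, "ax": 0, "ay": 0, "az": 0},
    {"fingers": 1, "dx": 0.2, "dy": 0, "dz": 0.003, "ax": 0, "ay": 0, "az": 0},
    {"fingers": 1, "dx": 0.2, "dy": 0, "dz": 0.002, "ax": 0, "ay": 0, "az": 0},
    {"fingers": 1, "dx": 0.2, "dy": 0, "dz": 0.003, "ax": 0, "ay": 0, "az": 0},
    {"fingers": 1, "dx": 0.2, "dy": 0, "dz": 0.003, "ax": 0, "ay": 0, "az": 0}
  ]
}}

```text
time: 18.0
eef_pos: [0.5843, 0.082, 0.1696]
ee_rot: [2.341, 2.091, 0.002]
wrist_force: [-0.1, -4.4, 15.6]
gripper_width: 0.0232
grasp_force: 60.6
```

Call:
{"name": "jog_arm", "arguments": {
  "commands": [
    {"fingers": 1, "dx": 0.2, "dy": 0, "dz": 0.002, "ax": 0, "ay": 0, "az": 0},
    {"fingers": 1, "dx": 0.2, "dy": 0, "dz": 0.003, "ax": 0, "ay": 0, "az": 0},
    {"fingers": 1, "dx": 0.2, "dy": 0, "dz": 0.003, "ax": 0, "ay": 0, "az": 0},
    {"fingers": 1, "dx": 0.2, "dy": 0, "dz": 0.002, "ax": 0, "ay": 0, "az": 0},
    {"fingers": 1, "dx": 0.2, "dy": 0, "dz": 0.003, "ax": 0, "ay": 0, "az": 0}
  ]
}}

```text
time: 18.5
eef_pos: [0.5855, 0.093, 0.1694]
ee_rot: [2.341, 2.092, 0.004]
wrist_force: [1.2, -0.6, 13.8]
gripper_width: 0.0232
grasp_force: 60.5
```

Call:
{"name": "jog_arm", "arguments": {
  "commands": [
    {"fingers": 1, "dx": 0.2, "dy": 0, "dz": 0.002, "ax": 0, "ay": 0, "az": 0},
    {"fingers": 1, "dx": 0.2, "dy": 0, "dz": 0.003, "ax": 0, "ay": 0, "az": 0},
    {"fingers": 1, "dx": 0.2, "dy": 0, "dz": 0.002, "ax": 0, "ay": 0, "az": 0},
    {"fingers": 1, "dx": 0.2, "dy": 0, "dz": 0.002, "ax": 0, "ay": 0, "az": 0},
    {"fingers": 1, "dx": 0.2, "dy": 0, "dz": 0.003, "ax": 0, "ay": 0, "az": 0}
  ]
}}

```text
time: 19.0
eef_pos: [0.5865, 0.1018, 0.1694]
ee_rot: [2.342, 2.091, 0.002]
wrist_force: [-0.8, -6.0, 16.9]
gripper_width: 0.0236
grasp_force: 60.6
```

Call:
{"name": "jog_arm", "arguments": {
  "commands": [
    {"fingers": 1, "dx": 0.2, "dy": 0, "dz": 0.002, "ax": 0, "ay": 0, "az": 0},
    {"fingers": 1, "dx": 0.2, "dy": 0, "dz": 0.002, "ax": 0, "ay": 0, "az": 0},
    {"fingers": 1, "dx": 0.2, "dy": 0, "dz": 0.003, "ax": 0, "ay": 0, "az": 0},
    {"fingers": 1, "dx": 0.2, "dy": 0, "dz": 0.002, "ax": 0, "ay": 0, "az": 0},
    {"fingers": 1, "dx": 0.2, "dy": 0, "dz": 0.002, "ax": 0, "ay": 0, "az": 0}
  ]
}}

```text
time: 19.5
eef_pos: [0.5877, 0.1129, 0.1692]
ee_rot: [2.342, 2.092, 0.004]
wrist_force: [0.5, -0.7, 13.0]
gripper_width: 0.0237
grasp_force: 60.5
```

Call:
{"name": "jog_arm", "arguments": {
  "commands": [
    {"fingers": 1, "dx": 0.2, "dy": 0, "dz": 0.003, "ax": 0, "ay": 0, "az": 0},
    {"fingers": 1, "dx": 0.2, "dy": 0, "dz": 0.003, "ax": 0, "ay": 0, "az": 0},
    {"fingers": 1, "dx": 0.2, "dy": 0, "dz": 0.002, "ax": 0, "ay": 0, "az": 0},
    {"fingers": 1, "dx": 0.2, "dy": 0, "dz": 0.002, "ax": 0, "ay": 0, "az": 0},
    {"fingers": 1, "dx": 0.2, "dy": 0, "dz": 0.003, "ax": 0, "ay": 0, "az": 0}
  ]
}}

```text
time: 20.0
eef_pos: [0.5888, 0.1217, 0.1692]
ee_rot: [2.342, 2.091, 0.002]
wrist_force: [0.1, -4.9, 17.4]
gripper_width: 0.0233
grasp_force: 60.7
```

Call:
{"name": "jog_arm", "arguments": {
  "commands": [
    {"fingers": 1, "dx": 0.2, "dy": 0, "dz": 0.002, "ax": 0, "ay": 0, "az": 0},
    {"fingers": 1, "dx": 0.2, "dy": 0, "dz": 0.002, "ax": 0, "ay": 0, "az": 0},
    {"fingers": 1, "dx": 0.2, "dy": 0, "dz": 0.003, "ax": 0, "ay": 0, "az": 0},
    {"fingers": 1, "dx": 0.2, "dy": 0, "dz": 0.002, "ax": 0, "ay": 0, "az": 0},
    {"fingers": 1, "dx": 0.2, "dy": 0, "dz": 0.002, "ax": 0, "ay": 0, "az": 0}
  ]
}}

```text
time: 20.5
eef_pos: [0.59, 0.1328, 0.169]
ee_rot: [2.342, 2.092, 0.004]
wrist_force: [1.4, -0.6, 13.6]
gripper_width: 0.0232
grasp_force: 60.5
```

Call:
{"name": "jog_arm", "arguments": {
  "commands": [
    {"fingers": 1, "dx": 0.2, "dy": 0, "dz": 0.003, "ax": 0, "ay": 0, "az": 0},
    {"fingers": 1, "dx": 0.2, "dy": 0, "dz": 0.002, "ax": 0, "ay": 0, "az": 0},
    {"fingers": 1, "dx": 0.2, "dy": 0, "dz": 0.002, "ax": 0, "ay": 0, "az": 0},
    {"fingers": 1, "dx": 0.2, "dy": 0, "dz": 0.002, "ax": 0, "ay": 0, "az": 0},
    {"fingers": 1, "dx": 0.2, "dy": 0, "dz": 0.002, "ax": 0, "ay": 0, "az": 0},
    {"fingers": 1, "dx": 0, "dy": 0, "dz": 0, "ax": 0, "ay": 0, "az": 0}
  ]
}}

```text
time: 21.1
eef_pos: [0.5911, 0.1431, 0.1689]
ee_rot: [2.341, 2.093, 0.004]
wrist_force: [2.3, 1.0, 13.6]
gripper_width: 0.0233
grasp_force: 60.1
```

Call:
{"name": "jog_arm", "arguments": {
  "commands": [
    {"fingers": 1, "dx": 0, "dy": 0, "dz": -1, "ax": 0, "ay": 0, "az": 0},
    {"fingers": 1, "dx": 0, "dy": 0, "dz": -2, "ax": 0, "ay": 0, "az": 0},
    {"fingers": 1, "dx": 0, "dy": 0, "dz": -2, "ax": 0, "ay": 0, "az": 0},
    {"fingers": 1, "dx": -3.5, "dy": 0, "dz": 0, "ax": 0, "ay": 0, "az": 0},
    {"fingers": 1, "dx": -3.5, "dy": 0, "dz": 0, "ax": 0, "ay": 0, "az": 0},
    {"fingers": 1, "dx": -3.5, "dy": 0, "dz": 0, "ax": 0, "ay": 0, "az": 0},
    {"fingers": 1, "dx": -3.5, "dy": 0, "dz": 0, "ax": 0, "ay": 0, "az": 0},
    {"fingers": 1, "dx": -3.5, "dy": 0, "dz": 0, "ax": 0, "ay": 0, "az": 0},
    {"fingers": 1, "dx": -2, "dy": 0, "dz": 0, "ax": 0, "ay": 0, "az": 0},
    {"fingers": 1, "dx": 0, "dy": 0, "dz": 0, "ax": 0, "ay": 0, "az": 0},
    {"fingers": 1, "dx": 0, "dy": 0, "dz": 0, "ax": 0, "ay": 0, "az": 0}
  ]
}}

```text
time: 22.2
eef_pos: [0.5679, -0.0513, 0.2179]
ee_rot: [-2.343, -2.093, 0.0]
wrist_force: [0.3, 0.8, -2.8]
gripper_width: 0.0233
grasp_force: 58.3
```

```bash
python3 - <<'E'
from h import *
p,d,m=snap('wrist'); w=cloud(d,m); H=w[...,2]; q=p.astype(int)
cv2.imwrite('pics/w4.png',p[...,::-1])
x,y=w[...,0],w[...,1]; o=x-(.5745+.1125*y)
for a in np.arange(-.041,.15,.01):
    b=(abs(y-a)<.005)&(H>.1)&(H<.13)
    S=w[b&(abs(o)<.005)]; W=w[b&(abs(abs(o)-.015)<.004)]
    if len(S)>5 and len(W)>5: print(round(a,3),len(S),round(1000*(np.median(S[:,2])-np.median(W[:,2])),2))
s=ctrl.get_state(); print(s['eef_pos'],s['wrist_force'],s['time'],s['joint_pos'])
go(.4593,.332,.219,7)
E
```

```text
-0.041 108 0.82
-0.031 98 1.24
-0.021 111 2.27
-0.011 125 2.26
-0.001 136 2.24
0.009 141 1.89
0.019 143 2.35
0.029 149 2.17
0.039 152 2.22
0.049 156 2.39
0.059 162 2.32
0.069 169 2.2
0.079 171 2.37
0.089 185 2.15
0.099 197 2.1
0.109 97 2.16
[ 0.5680707  -0.05057315  0.21793656] [ 0.59593825  0.98483101 -3.19401741] 22.25 [ 0.40262697  0.50273656 -0.58431924  1.73989669  0.32152982  0.99605429
 -0.41323294]
turn [-6.0000e-04 -3.0000e-04  1.3372e+00] shift now [ 36.81 -15.07  -0.08] shift after turn [ -6.13 -39.3   -0.11]
```

View pics/w4.png

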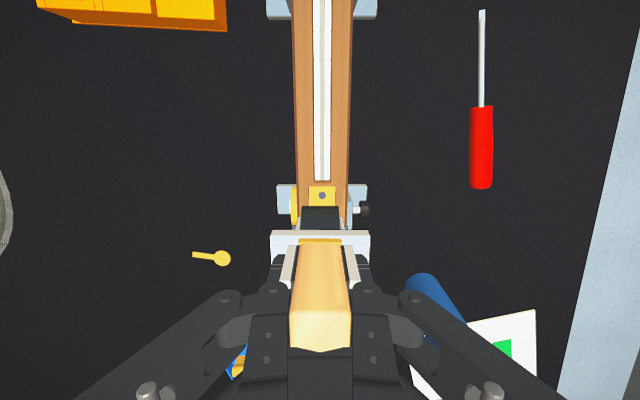

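The strip stands an even 2.2 mm above the wood over the visible length, with no steps. The white band runs from v≈180 to the top of the picture. On the way back I'll check the free end.

Call:
{"name": "jog_arm", "arguments": {
  "commands": [
    {"fingers": 1, "dx": 3.4, "dy": 0, "dz": 0, "ax": 0, "ay": 0, "az": 0},
    {"fingers": 1, "dx": 3.4, "dy": 0, "dz": 0, "ax": 0, "ay": 0, "az": 0},
    {"fingers": 1, "dx": 3, "dy": 0, "dz": 0, "ax": 0, "ay": 0, "az": 0},
    {"fingers": 1, "dx": 0, "dy": 0, "dz": 0, "ax": 0, "ay": 0, "az": 0},
    {"fingers": 1, "dx": 0, "dy": 0, "dz": 0, "ax": 0, "ay": 0, "az": 0}
  ]
}}

```text
time: 22.75
eef_pos: [0.5789, 0.0478, 0.2178]
ee_rot: [-2.339, -2.097, -0.0]
wrist_force: [-0.4, -0.7, -2.3]
gripper_width: 0.0234
grasp_force: 58.2
```

```bash
python3 - <<'E'
from h import *
p,d,m=snap('wrist'); w=cloud(d,m); H=w[...,2]
x,y=w[...,0],w[...,1]; o=x-(.5745+.1125*y)
for a in np.arange(.079,.16,.01):
    b=(abs(y-a)<.005)&(H>.1)&(H<.13)
    S=w[b&(abs(o)<.005)]; W=w[b&(abs(abs(o)-.015)<.004)]
    if len(S)>5 and len(W)>5: print(round(a,3),len(S),round(1000*(np.median(S[:,2])-np.median(W[:,2])),2))
go(.4593,.332,.219,7)
E
```

```text
0.079 120 2.07
0.089 121 2.04
0.099 125 2.22
0.109 130 2.19
0.119 132 2.19
0.129 142 2.18
0.139 150 2.02
0.149 91 1.62
0.159 52 -10.31
turn [-2.0000e-04  3.0000e-04  1.3379e+00] shift now [ 27.04 -15.04  -0.12] shift after turn [ -8.4  -29.79  -0.12]
```

Call:
{"name": "jog_arm", "arguments": {
  "commands": [
    {"fingers": 1, "dx": 3, "dy": -1.7, "dz": 0, "ax": 0, "ay": 0, "az": 0},
    {"fingers": 1, "dx": 3, "dy": -1.7, "dz": 0, "ax": 0, "ay": 0, "az": 0},
    {"fingers": 1, "dx": 3, "dy": -1.7, "dz": 0, "ax": 0, "ay": 0, "az": 0},
    {"fingers": 1, "dx": 3, "dy": -1.7, "dz": 0, "ax": 0, "ay": 0, "az": 0},
    {"fingers": 1, "dx": 3, "dy": -1.7, "dz": 0, "ax": 0, "ay": 0, "az": 0},
    {"fingers": 1, "dx": 3, "dy": -1.7, "dz": 0, "ax": 0, "ay": 0, "az": 0},
    {"fingers": 1, "dx": 3, "dy": -1.7, "dz": 0, "ax": 0, "ay": 0, "az": 0},
    {"fingers": 1, "dx": 3, "dy": -1.7, "dz": 0, "ax": 0, "ay": 0, "az": 0},
    {"fingers": 1, "dx": 3, "dy": -1.4, "dz": 0, "ax": 0, "ay": 0, "az": 0},
    {"fingers": 1, "dx": 0, "dy": 0, "dz": 0, "ax": 0, "ay": 0, "az": 0.134},
    {"fingers": 1, "dx": 0, "dy": 0, "dz": 0, "ax": 0, "ay": 0, "az": 0.134},
    {"fingers": 1, "dx": 0, "dy": 0, "dz": 0, "ax": 0, "ay": 0, "az": 0.134}
  ]
}}

```text
time: 24.0
eef_pos: [0.4605, 0.3306, 0.2178]
ee_rot: [2.718, 1.575, -0.0]
wrist_force: [0.3, 1.1, -3.2]
gripper_width: 0.024
grasp_force: 58.3
```

Call:
{"name": "jog_arm", "arguments": {
  "commands": [
    {"fingers": 1, "dx": 0, "dy": 0, "dz": 0, "ax": 0, "ay": 0, "az": 0.134},
    {"fingers": 1, "dx": 0, "dy": 0, "dz": 0, "ax": 0, "ay": 0, "az": 0.134},
    {"fingers": 1, "dx": 0, "dy": 0, "dz": 0, "ax": 0, "ay": 0, "az": 0.134},
    {"fingers": 1, "dx": 0, "dy": 0, "dz": 0, "ax": 0, "ay": 0, "az": 0.134},
    {"fingers": 1, "dx": 0, "dy": 0, "dz": 0, "ax": 0, "ay": 0, "az": 0.134},
    {"fingers": 1, "dx": 0, "dy": 0, "dz": 0, "ax": 0, "ay": 0, "az": 0.134},
    {"fingers": 1, "dx": 0, "dy": 0, "dz": 0, "ax": 0, "ay": 0, "az": 0.132},
    {"fingers": 1, "dx": 0, "dy": 0, "dz": 0, "ax": 0, "ay": 0, "az": 0},
    {"fingers": 1, "dx": 0, "dy": 0, "dz": 0, "ax": 0, "ay": 0, "az": 0},
    {"fingers": 1, "dx": 0, "dy": 0, "dz": 0, "ax": 0, "ay": 0, "az": 0}
  ]
}}

```text
time: 25.0
eef_pos: [0.4603, 0.3309, 0.2179]
ee_rot: [3.136, 0.194, -0.0]
wrist_force: [-0.4, -0.2, -2.5]
gripper_width: 0.0234
grasp_force: 58.3
```

```bash
python3 - <<'E'
from h import *
p,d,m=snap('wrist'); w=cloud(d,m); H=w[...,2]
cv2.imwrite('pics/w5.png',p[...,::-1])
go(.4593,.332,.14,7); s=ctrl.get_state(); print(s['eef_pos'],s['joint_pos'])
# orientation of held handle top and yoke
P=w[(abs(w[...,0]-s['eef_pos'][0])<.03)&(abs(w[...,1]-s['eef_pos'][1])<.03)&(H>s['eef_pos'][2]+.04)&(H<s['eef_pos'][2]+.08)]
print(len(P),P.mean(0) if len(P) else '', np.percentile(P[:,2],[5,50,95]) if len(P) else '')
# block top outline
u=np.array([np.cos(np.radians(7)),np.sin(np.radians(7))]);r=w[...,:2]-[.4593,.332]
a=r@u; b=r@np.array([-u[1],u[0]])
m=(H>.048)&(H<.06)&(abs(b)<.05)&(a>-.06)&(a<.15)
print('block a',np.percentile(a[m],[.5,99.5]),'b',np.percentile(b[m&(a>.03)],[1,99]))
E
```

```text
turn [-0.      0.0001  0.0008] shift now [-0.09 -0.12  7.79] shift after turn [-0.09 -0.12  7.79]
[0.46032808 0.33093109 0.21786271] [-0.48861025  0.45970292 -0.32818996  1.7584602   0.17632343  0.95231624
 -2.33558778]
9935 [0.46997919 0.33186483 0.2788936 ] [0.26188321 0.27858386 0.29655443]
block a [-0.0292297   0.11207107] b [-0.02849447  0.02798491]
```

View pics/w5.png

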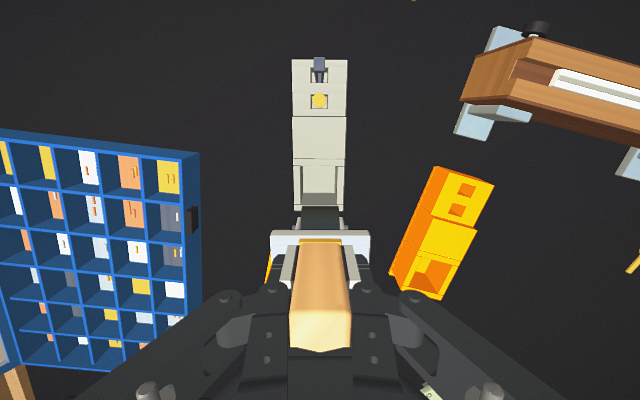

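The roller still hangs straight in the grip, just as in the pickup view, above the empty slot (slot far edge at about (320,205)). I'll lower it.

Call:
{"name": "jog_arm", "arguments": {
  "commands": [
    {"fingers": 1, "dx": -0.1, "dy": -0.12, "dz": 1.5, "ax": 0, "ay": 0, "az": 0},
    {"fingers": 1, "dx": 0, "dy": 0, "dz": 2.5, "ax": 0, "ay": 0, "az": 0},
    {"fingers": 1, "dx": 0, "dy": 0, "dz": 2.5, "ax": 0, "ay": 0, "az": 0},
    {"fingers": 1, "dx": 0, "dy": 0, "dz": 2.5, "ax": 0, "ay": 0, "az": 0},
    {"fingers": 1, "dx": 0, "dy": 0, "dz": 1, "ax": 0, "ay": 0, "az": 0},
    {"fingers": 1, "dx": 0, "dy": 0, "dz": 0.8, "ax": 0, "ay": 0, "az": 0},
    {"fingers": 1, "dx": 0, "dy": 0, "dz": 0, "ax": 0, "ay": 0, "az": 0},
    {"fingers": 1, "dx": 0, "dy": 0, "dz": 0, "ax": 0, "ay": 0, "az": 0}
  ]
}}

```text
time: 25.85
eef_pos: [0.4595, 0.3325, 0.1107]
ee_rot: [-3.135, -0.19, -0.001]
wrist_force: [-0.1, -0.1, -1.8]
gripper_width: 0.0232
grasp_force: 58.3
```

Call:
{"name": "jog_arm", "arguments": {
  "commands": [
    {"fingers": 1, "dx": 0, "dy": 0, "dz": 1, "ax": 0, "ay": 0, "az": 0},
    {"fingers": 1, "dx": 0, "dy": 0, "dz": 1, "ax": 0, "ay": 0, "az": 0},
    {"fingers": 1, "dx": 0, "dy": 0, "dz": 1, "ax": 0, "ay": 0, "az": 0},
    {"fingers": 1, "dx": 0, "dy": 0, "dz": 0.7, "ax": 0, "ay": 0, "az": 0},
    {"fingers": 1, "dx": 0, "dy": 0, "dz": 0, "ax": 0, "ay": 0, "az": 0},
    {"fingers": 1, "dx": 0, "dy": 0, "dz": 0, "ax": 0, "ay": 0, "az": 0}
  ]
}}

```text
time: 26.45
eef_pos: [0.459, 0.3322, 0.0727]
ee_rot: [3.136, 0.19, -0.0]
wrist_force: [-0.8, 0.3, -2.6]
gripper_width: 0.0234
grasp_force: 58.3
```

Call:
{"name": "jog_arm", "arguments": {
  "commands": [
    {"fingers": 1, "dx": 0, "dy": 0, "dz": 0.2, "ax": 0, "ay": 0, "az": 0},
    {"fingers": 1, "dx": 0, "dy": 0, "dz": 0, "ax": 0, "ay": 0, "az": 0},
    {"fingers": 1, "dx": 0, "dy": 0, "dz": 0, "ax": 0, "ay": 0, "az": 0}
  ]
}}

```text
time: 26.75
eef_pos: [0.4592, 0.3322, 0.071]
ee_rot: [-3.136, -0.19, -0.0]
wrist_force: [-0.1, -0.2, -2.6]
gripper_width: 0.0234
grasp_force: 58.3
```

Call:
{"name": "jog_arm", "arguments": {
  "commands": [
    {"fingers": 1, "dx": 0, "dy": 0, "dz": 0.15, "ax": 0, "ay": 0, "az": 0},
    {"fingers": 1, "dx": 0, "dy": 0, "dz": 0, "ax": 0, "ay": 0, "az": 0},
    {"fingers": 1, "dx": 0, "dy": 0, "dz": 0, "ax": 0, "ay": 0, "az": 0}
  ]
}}

```text
time: 27.05
eef_pos: [0.4591, 0.3322, 0.0694]
ee_rot: [-3.136, -0.19, 0.0]
wrist_force: [0.6, -0.5, -3.0]
gripper_width: 0.0238
grasp_force: 58.3
```

Call:
{"name": "jog_arm", "arguments": {
  "commands": [
    {"fingers": 1, "dx": 0, "dy": 0, "dz": 0.05, "ax": 0, "ay": 0, "az": 0},
    {"fingers": 1, "dx": 0, "dy": 0, "dz": 0, "ax": 0, "ay": 0, "az": 0},
    {"fingers": 1, "dx": 0, "dy": 0, "dz": 0, "ax": 0, "ay": 0, "az": 0}
  ]
}}

```text
time: 27.35
eef_pos: [0.4591, 0.3323, 0.069]
ee_rot: [-3.136, -0.19, -0.0]
wrist_force: [-1.3, 0.2, 1.3]
gripper_width: 0.0235
grasp_force: 58.8
```

Seated on the rims, with the load taken off. I'll open and back straight up.

Call:
{"name": "jog_arm", "arguments": {
  "commands": [
    {"fingers": 0, "dx": 0, "dy": 0, "dz": 0, "ax": 0, "ay": 0, "az": 0},
    {"fingers": 0, "dx": 0, "dy": 0, "dz": 0, "ax": 0, "ay": 0, "az": 0},
    {"fingers": 0, "dx": 0, "dy": 0, "dz": 0, "ax": 0, "ay": 0, "az": 0},
    {"fingers": 0, "dx": 0, "dy": 0, "dz": 0, "ax": 0, "ay": 0, "az": 0},
    {"fingers": 0, "dx": 0, "dy": 0, "dz": 0, "ax": 0, "ay": 0, "az": 0},
    {"fingers": 0, "dx": 0, "dy": 0, "dz": -1, "ax": 0, "ay": 0, "az": 0},
    {"fingers": 0, "dx": 0, "dy": 0, "dz": -3, "ax": 0, "ay": 0, "az": 0},
    {"fingers": 0, "dx": 0, "dy": 0, "dz": -4, "ax": 0, "ay": 0, "az": 0},
    {"fingers": 0, "dx": 0, "dy": 0, "dz": -4, "ax": 0, "ay": 0, "az": 0},
    {"fingers": 0, "dx": 0, "dy": 0, "dz": -4, "ax": 0, "ay": 0, "az": 0},
    {"fingers": 0, "dx": 0, "dy": 0, "dz": 0, "ax": 0, "ay": 0, "az": 0},
    {"fingers": 0, "dx": 0, "dy": 0, "dz": 0, "ax": 0, "ay": 0, "az": 0}
  ]
}}

```text
time: 28.55
eef_pos: [0.4593, 0.3323, 0.2303]
ee_rot: [-3.135, -0.189, -0.003]
wrist_force: [0.3, -0.3, -0.5]
gripper_width: 0.0851
grasp_force: 0.0
```

```bash
python3 - <<'E'
from h import *
p,d,m=snap('wrist'); w=cloud(d,m); H=w[...,2]
cv2.imwrite('pics/w6.png',p[...,::-1])
P=w[(H>.12)&(H<.14)&(abs(w[...,0]-.459)<.03)&(abs(w[...,1]-.332)<.03)]
print(len(P),P.mean(0),np.percentile(P[:,2],[5,95]),cv2.minAreaRect((P[:,:2]*1000).astype(np.float32)))
E
```

```text
646 [0.46031617 0.33202507 0.12967995] [0.12520972 0.13141562] ((458.8182373046875, 332.07037353515625), (23.500896453857422, 23.66608238220215), 7.252874851226807)
```

View pics/w6.png

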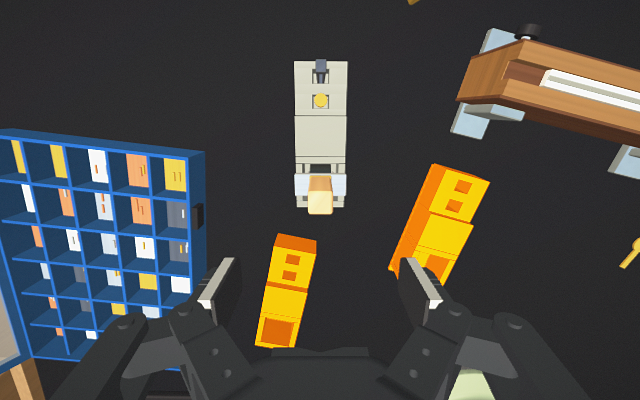

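The roller hangs upright in its slot again: handle at about (320,195), yoke across both rims, top at z = 0.1297 as at the start. The gripper is clear of it.

```bash
python3 -c "
from bench import ctrl
print(ctrl.sign_off())"
```

```text
the job is handed in; nothing more can be done
None
```

The job is handed in: the strip is rolled home along its full length from latch end to free end at about 11–20 N measured (standing an even 2 mm or so above the wood), the roller hangs upright in its slot again, and it took about 29 s.

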